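# Load the rotary sample stage with resin blocks

## Task

Load all the resin sample blocks on the bench into the rotary stage through the window in its clear cover, one to a pocket, each lying flat in its pocket with the orange tab pointing outward from the knob; turn the knob in the middle to click the next pocket into the window as you need it. When all are in, turn the stage on until an empty pocket stands clicked in the window, and only then push the red lamp lever right over. Leave the bottle, the beaker and the loupe where they are.

Things in the scene. Friction and masses are not known exactly. Their poses are not given: they have to be found in the camera images.
- block0: cream resin sample block, 40 (x) x 34 (y) x 22 (z) mm, 50 g; an orange tab, 14 mm long, 14 wide, 8 thick, stands out of the middle of its +x end. Origin at the block's centre, +x to the tab. Both 40 x 34 faces look alike (dark and gold chip) and either may be down; lying flat its centre is 11 mm above what it lies on. Grip it across the 34 mm. May be absent
- block0_tab (a point): centre of the orange tab of the cream block, 27 mm from the block's centre
- block1: green resin sample block, 40 (x) x 34 (y) x 22 (z) mm, 50 g; an orange tab, 14 mm long, 14 wide, 8 thick, stands out of the middle of its +x end. Origin at the block's centre, +x to the tab. Both 40 x 34 faces look alike (dark and gold chip) and either may be down; lying flat its centre is 11 mm above what it lies on. Grip it across the 34 mm. May be absent
- block1_tab (a point): centre of the orange tab of the green block, 27 mm from the block's centre
- block2: blue resin sample block, 40 (x) x 34 (y) x 22 (z) mm, 50 g; an orange tab, 14 mm long, 14 wide, 8 thick, stands out of the middle of its +x end. Origin at the block's centre, +x to the tab. Both 40 x 34 faces look alike (dark and gold chip) and either may be down; lying flat its centre is 11 mm above what it lies on. Grip it across the 34 mm. May be absent
- block2_tab (a point): centre of the orange tab of the blue block, 27 mm from the block's centre
- block3: violet resin sample block, 40 (x) x 34 (y) x 22 (z) mm, 50 g; an orange tab, 14 mm long, 14 wide, 8 thick, stands out of the middle of its +x end. Origin at the block's centre, +x to the tab. Both 40 x 34 faces look alike (dark and gold chip) and either may be down; lying flat its centre is 11 mm above what it lies on. Grip it across the 34 mm. May be absent
- block3_tab (a point): centre of the orange tab of the violet block, 27 mm from the block's centre
- stage: fixed grey base of the rotary stage, 276 mm square, 34 high; origin under its centre, on the turret's axis; -x is the window side. On corner posts above it is a flat clear cover, 78 to 82 mm above the bench, with one window: a notch 126 mm wide (y), blue-edged, from the -x edge to 35 mm past the axis. The knob comes up through the notch's inner end
- window (a point): where the pocket clicked into the window stands: 95 mm from the turret's axis to the stage's -x, 46 mm above the bench (the height of the pocket floors). Only this pocket can be reached; the others are under the cover, with room for blocks to pass even if one lies on a pocket's rim
- turret (a joint): angle of the turret, rad, positive anticlockwise from above; turns freely either way (range -30 to 30). A spring detent clicks it into any multiple of 2 pi / 5 = 1.2566; between two it pulls to the nearer (about 0.2 N m), so it may be let go once past half way
- knob_grip (a point): on the turret's axis, 114 mm above the bench, in the turret's frame: where to grip the black bar knob, 56 mm long (x of this frame), 14 thick (y), from 94 to 128 mm above the bench. It turns with the turret
- pocket0 (a point): pocket 0 of the turret: centre of its floor, 95 mm from the axis. White rim 5 mm high round a black floor of 48 mm (radial) x 42; a block has 4 mm to spare each side, its tab passes over the rim. Pockets follow every 72 degrees anticlockwise; at turret angle 0 pocket 0 is in the window. Frame: the turret's. The tab of a well placed block is 122 mm from the axis
- pocket1 (a point): pocket 1 of the turret: centre of its floor, 95 mm from the axis. White rim 5 mm high round a black floor of 48 mm (radial) x 42; a block has 4 mm to spare each side, its tab passes over the rim. Pockets follow every 72 degrees anticlockwise; at turret angle 0 pocket 0 is in the window. Frame: the turret's. The tab of a well placed block is 122 mm from the axis
- pocket2 (a point): pocket 2 of the turret: centre of its floor, 95 mm from the axis. White rim 5 mm high round a black floor of 48 mm (radial) x 42; a block has 4 mm to spare each side, its tab passes over the rim. Pockets follow every 72 degrees anticlockwise; at turret angle 0 pocket 0 is in the window. Frame: the turret's. The tab of a well placed block is 122 mm from the axis
- pocket3 (a point): pocket 3 of the turret: centre of its floor, 95 mm from the axis. White rim 5 mm high round a black floor of 48 mm (radial) x 42; a block has 4 mm to spare each side, its tab passes over the rim. Pockets follow every 72 degrees anticlockwise; at turret angle 0 pocket 0 is in the window. Frame: the turret's. The tab of a well placed block is 122 mm from the axis
- pocket4 (a point): pocket 4 of the turret: centre of its floor, 95 mm from the axis. White rim 5 mm high round a black floor of 48 mm (radial) x 42; a block has 4 mm to spare each side, its tab passes over the rim. Pockets follow every 72 degrees anticlockwise; at turret angle 0 pocket 0 is in the window. Frame: the turret's. The tab of a well placed block is 122 mm from the axis
- lamp (a joint): red-knobbed lamp lever: 0 as it starts (off, leaning to -x of its base), 1.0 rad when pushed right over to +x (on). Light (about 1 N at the tip), stays where it is left
- lamp_base: grey block of the lamp lever, 70 x 50 x 25 mm, fixed to the bench; origin at the centre of its underside. The lever turns about its y axis, 22 mm above the bench
- lamp_tip (a point): centre of the lever's red ball, 26 mm across, 80 mm from the pivot (92 mm above the bench at either end, 38 mm to -x or +x of the pivot; 102 mm up in mid-swing)
- amber_bottle: amber bottle, 60 mm across, 120 high, origin under its centre; a bystander
- beaker: small glass beaker, 60 mm across, 60 high, origin under its centre; a bystander
- loupe: steel loupe, 38 mm across, 30 high, origin under its centre; a bystander

How it is judged:
On the way, in this order (a step that is already met when the one before it is completed fails the run):
1. all the blocks lie flat in pockets, tabs outward, turret clicked in ((horizontal distance between block0 and pocket0 below 0.01 m or horizontal distance between block0 and pocket1 below 0.01 m or horizontal distance between block0 and pocket2 below 0.01 m or horizontal distance between block0 and pocket3 below 0.01 m or horizontal distance between block0 and pocket4 below 0.01 m) and horizontal distance between each of block0_tab, block1_tab, block2_tab, block3_tab and knob_grip above 0.111 m and height (world z) of block0 between 0.054 and 0.0595 m and angle between the z axis of each of block0, block1, block2, block3 and the z axis of stage, either way round below 0.08 rad and (horizontal distance between block1 and pocket0 below 0.01 m or horizontal distance between block1 and pocket1 below 0.01 m or horizontal distance between block1 and pocket2 below 0.01 m or horizontal distance between block1 and pocket3 below 0.01 m or horizontal distance between block1 and pocket4 below 0.01 m) and height (world z) of block1 between 0.054 and 0.0595 m and (horizontal distance between block2 and pocket0 below 0.01 m or horizontal distance between block2 and pocket1 below 0.01 m or horizontal distance between block2 and pocket2 below 0.01 m or horizontal distance between block2 and pocket3 below 0.01 m or horizontal distance between block2 and pocket4 below 0.01 m) and height (world z) of block2 between 0.054 and 0.0595 m and (horizontal distance between block3 and pocket0 below 0.01 m or horizontal distance between block3 and pocket1 below 0.01 m or horizontal distance between block3 and pocket2 below 0.01 m or horizontal distance between block3 and pocket3 below 0.01 m or horizontal distance between block3 and pocket4 below 0.01 m) and height (world z) of block3 between 0.054 and 0.0595 m and horizontal distance between any of pocket0, pocket1, pocket2, pocket3, pocket4 and window below 0.007 m), for 0.2 s.
2. the turret is indexed so that an empty pocket is clicked in the window (horizontal distance between each of block0, block1, block2, block3 and window above 0.05 m and horizontal distance between any of pocket0, pocket1, pocket2, pocket3, pocket4 and window below 0.007 m), for 0.2 s.
3. the lamp lever is over (value of joint lamp above 0.85 rad), for 0.2 s.
At the end, for the whole second after the job is handed in: Every block lies flat (to 0.08 rad) in a pocket (centre within 10 mm of its centre, 54 to 59.5 mm above the bench, tab over 111 mm from the axis), an empty pocket is within 7 mm of the window point, the lever is past 0.85 rad, all at rest (all of step 2 and (horizontal distance between block0 and pocket0 below 0.01 m or horizontal distance between block0 and pocket1 below 0.01 m or horizontal distance between block0 and pocket2 below 0.01 m or horizontal distance between block0 and pocket3 below 0.01 m or horizontal distance between block0 and pocket4 below 0.01 m) and horizontal distance between each of block0_tab, block1_tab, block2_tab, block3_tab and knob_grip above 0.111 m and height (world z) of block0 between 0.054 and 0.0595 m and angle between the z axis of each of block0, block1, block2, block3 and the z axis of stage, either way round below 0.08 rad and (horizontal distance between block1 and pocket0 below 0.01 m or horizontal distance between block1 and pocket1 below 0.01 m or horizontal distance between block1 and pocket2 below 0.01 m or horizontal distance between block1 and pocket3 below 0.01 m or horizontal distance between block1 and pocket4 below 0.01 m) and height (world z) of block1 between 0.054 and 0.0595 m and (horizontal distance between block2 and pocket0 below 0.01 m or horizontal distance between block2 and pocket1 below 0.01 m or horizontal distance between block2 and pocket2 below 0.01 m or horizontal distance between block2 and pocket3 below 0.01 m or horizontal distance between block2 and pocket4 below 0.01 m) and height (world z) of block2 between 0.054 and 0.0595 m and (horizontal distance between block3 and pocket0 below 0.01 m or horizontal distance between block3 and pocket1 below 0.01 m or horizontal distance between block3 and pocket2 below 0.01 m or horizontal distance between block3 and pocket3 below 0.01 m or horizontal distance between block3 and pocket4 below 0.01 m) and height (world z) of block3 between 0.054 and 0.0595 m and value of joint lamp above 0.85 rad and linear speed of each of block0, block1, block2, block3 below 0.02 m/s and velocity of joint turret between -0.05 and 0.05 rad/s); the robot touches nothing.
It fails at once if the amber bottle is moved more than 40 mm or knocked over (distance of amber_bottle from where it was at the start of the episode above 0.04 m or angle between amber_bottle's own z axis and vertical above 0.6 rad).
It fails at once if the beaker is moved more than 40 mm or knocked over (distance of beaker from where it was at the start of the episode above 0.04 m or angle between beaker's own z axis and vertical above 0.6 rad).
It fails at once if the loupe is moved more than 40 mm or knocked over (distance of loupe from where it was at the start of the episode above 0.04 m or angle between loupe's own z axis and vertical above 0.6 rad).
Of block0, block1, block2, block3 only 3 to 4 are there at a start; the rules pass over those that are not, and their reading is None.
At some moment in a run one of block0, block1, block2, block3 may be knocked a few centimetres aside while the robot is not near it.
Once in a run the grip may slacken for a moment while it holds something.
It also fails if it takes over 210 s, if anything falls off the work surface, if the arm or the gripper's body presses on something with over 40 N, if the wrist force passes 120 N, or if a joint passes its speed limit or range.

## Robot

A 6-joint arm with a two-finger parallel gripper is mounted at the origin on the work surface. World frame = base frame: x ahead of the robot, y to its left, z up, the work surface at z = 0. Lengths are in m, angles in rad, forces in N, time in s.
With the tool pointing down it reaches from about 0.25 to 0.775 m from the base axis. Payload 4 kg.
Tool frame: the origin (TCP) lies on the centre line of the jaws, within the pads' length; the fingertips stand robot.tips_ahead ahead of it and the grasp point (between the pads) lies 8 mm behind it (robot.tips_ahead is the distance from the TCP to the fingertips, in m); z points along the fingers, y is the line along which they close (so a half turn about z gives the same grasp; the last joint's range is limited). The gripper opens to 94 mm and grips with 3 to 60 N. Pads are 16 mm wide; open, the fingers measure 119 mm over their backs; the gripper's body (75 mm by 177 mm) begins 78 mm behind the grasp point.
Start: joints at [-1.308, 0.087, 1.371, -0, 1.684, -0.103], TCP at [0.197, -0.514, 0.217] pointing down, gripper open.
Joint ranges: [-3.1, 3.1], [-0.76, 2.03], [0.27, 2.55], [-1.08, 4.22], [0.17, 2.65], [-2.57, 2.57]. Speed limits (rad/s): [2.79, 2.79, 3.14, 3.14, 3.14, 3.14].

## Interface

Orientations are given as [roll, pitch, yaw] about the fixed x, y, z axes, in that order (R = Rz(yaw) Ry(pitch) Rx(roll)).
In Python, from bench import robot, snapshot, close_job, spotter gives the robot as it stands. The module is installed in compiled form; this text tells all that it offers.
- The arm moves only by the tool servo_tool, never from a script. Its argument "commands" is one flat list of numbers, 7 for each row, row after row: the shift along the tool's x, y, z in m, then the turn, a rotation vector about the tool's x, y, z in degrees, then the finger opening in m, from 0 to 0.094. In form: [x, y, z, ax, ay, az, grip, x, y, z, ax, ay, az, grip, ...]. A call has 1 to 10 rows; each row is the pose to reach, as a shift and turn from the pose commanded when the call began, along the tool's axes at that moment; what a row does not reach only later rows make up. A row lasts 1/8 s, in which the tool goes at most 62.5 mm and 10.7 degrees, less where a joint would pass 70% of its speed; a pose out of reach is approached as far as the arm can. A call with a gripper value outside its range is refused whole. The fingers move at their own pace and stop on an object; the grip force is fixed at half the most. Time passes only in rows, so rows that repeat a pose let the fingers close. It gives the time, the measured TCP pose, the force, the opening and the grip force at its end, in the units of the state.
- robot.get_obs(): the state, without advancing time (a new reading comes with each control period).
- snapshot(name): name is "scene" or "top" or "wrist"; returns a dict with "img" (400x640x3 uint8, blue, green, red), "camera_matrix" (3x3 intrinsics, pixels), "k1" (the pictures are not rectified: a ray, as slopes to the right and down, at radius r is drawn at 1 + k1 r^2 times it, then the intrinsics apply), "extrinsics" (4x4, takes a point from camera to world coordinates); the wrist camera has in their place "hand_eye" (4x4, takes a point from camera to tool coordinates, whose origin is the TCP and whose axes are the flange's). Camera axes: x right, y down, z forward; pixel columns grow to the right and rows downward; lengths in m; the calibration is good to about 2 mm. A picture is of the moment at which its call begins: read the wrist's pose just before it. There is no depth.
- close_job(): hands the job in; it is judged then, once.
Trained networks look in a picture, given as the dict that the camera call returned (one of the last four; its "shot" number tells which), for a name from the list of things; names that differ only in an ending like _2 or _b are one class to them, and where a whole thing is asked for, a point or a joint stands for the part that bears it (a point fixed in the world has none). Each returns a list of dicts, best first, with "conf" (0 to 1); they miss things now and then, are a little off and sometimes report something else, mostly with a low value. They report only what shows in the picture. A call takes as long as a camera call.
- spotter.trace(name, picture): "region" (400x640 bool, what is visible of it) and "box" ([left, top, width, height] in pixels, round what is visible of it).
The state is a dict: "time": time; "joint_positions": joint angles; "qvel": joint speeds; "joint_torque": joint torques, N m; "tool_pos": TCP position; "ee_rot": TCP orientation; "wrist_force": force on the tool from outside, world axes, zero at the start; "wrist_torque": the same for the moment, N m; "width": finger opening in m; "finger_force": force on a finger pad.
Only numpy, scipy, OpenCV 4.12 (cv2) and the standard library are available. Lean on these libraries where they do the work, as an engineer would, in place of code of your own. Each camera call takes 0.05 s, during which the arm holds its last target. There are 200 camera calls.

## Working session

There is one attempt and no reset: what is moved stays moved. The work goes in short steps, Python scripts to look and compute and a tool call to move; the robot and the scene stay as the last step left them, time stands still between calls to the robot, and variables do not carry over. Pictures are saved under pics/ and viewed, at most 14 in all, crops included, and the job is handed in when it is done.

Besides the shell and the picture viewer there is one more tool, called after ">>>" by a JSON object that holds its "name" and its "arguments", one argument or row to a line. servo_tool: Moves the arm, as the interface text tells. Its arguments: {"type":"object","properties":{"commands":{"type":"array","items":{"type":"number"}}},"required":["commands"]}

```bash
mkdir -p pics; ls; cat > h.py <<'E'
import numpy as np, cv2
from scipy.spatial.transform import Rotation as R
from bench import robot, snapshot, close_job, spotter
def T_tool(o=None):
    o=o or robot.get_obs(); T=np.eye(4); T[:3,:3]=R.from_euler('xyz',o['ee_rot']).as_matrix(); T[:3,3]=o['tool_pos']; return T
def snap(n):
    o=robot.get_obs(); s=snapshot(n)
    s['T']=np.array(s['extrinsics']) if n!='wrist' else T_tool(o)@np.array(s['hand_eye'])
    return s
def ray(s,u,v):
    K=np.array(s['camera_matrix']);d=np.array([(u-K[0,2])/K[0,0],(v-K[1,2])/K[1,1]])
    x=d.copy()
    for _ in range(30): x=d/(1+s['k1']*(x@x))
    w=s['T'][:3,:3]@np.array([x[0],x[1],1.]); return s['T'][:3,3],w/np.linalg.norm(w)
def at_z(s,u,v,z):
    c,w=ray(s,u,v); return c+w*(z-c[2])/w[2]
def tri(rays):
    A=np.zeros((3,3));b=np.zeros(3)
    for c,w in rays:
        P=np.eye(3)-np.outer(w,w);A+=P;b+=P@c
    return np.linalg.solve(A,b)
def proj(s,p):
    q=np.linalg.inv(s['T'])@np.append(p,1);x=q[:2]/q[2];x=x*(1+s['k1']*(x@x));K=np.array(s['camera_matrix'])
    return np.array([K[0,0]*x[0]+K[0,2],K[1,1]*x[1]+K[1,2]])
def cen(m):
    ys,xs=np.nonzero(m);return xs.mean(),ys.mean()
E
python3 - <<'E'
from h import *
o=robot.get_obs();print({k:np.round(v,3).tolist() for k,v in o.items()},robot.tips_ahead)
for n in ['scene','top']:
    s=snap(n);cv2.imwrite(f'pics/{n}0.png',s['img']);print(n,np.round(s['T'],3).tolist(),s['k1'],np.round(s['camera_matrix'],1).tolist())
    for k in ['block0','block1','block2','block3','stage','knob_grip','lamp_base','lamp_tip','amber_bottle','beaker','loupe','block0_tab']:
        print(k,[(round(d['conf'],2),[int(x) for x in d['box']],np.round(at_z(s,*cen(d['region']),.02),3).tolist()) for d in spotter.trace(k,s)[:3]])
E
```

```text
pics
{'time': 0.0, 'joint_positions': [-1.308, 0.088, 1.372, 0.0, 1.684, -0.103], 'qvel': [-0.0, 0.001, 0.001, -0.001, 0.0, -0.0], 'joint_torque': [-0.0, -34.018, -30.243, 0.072, 0.033, -0.0], 'tool_pos': [0.197, -0.513, 0.215], 'ee_rot': [-3.139, -0.0, 0.366], 'wrist_force': [0.129, -0.18, -0.202], 'wrist_torque': [0.023, 0.016, -0.018], 'finger_force': 0.0, 'width': 0.094} 0.011
scene [[-0.229, 0.827, -0.514, 1.143], [0.973, 0.196, -0.119, 0.059], [0.002, -0.527, -0.85, 0.997], [0.0, 0.0, 0.0, 1.0]] -0.030277635654199886 [[386.7, 0.0, 322.3], [0.0, 386.7, 203.6], [0.0, 0.0, 1.0]]
block0 [(0.77, [297, 171, 19, 17], [0.479, -0.146, 0.02]), (0.75, [244, 199, 15, 17], [0.617, -0.275, 0.02]), (0.65, [253, 160, 15, 16], [0.47, -0.303, 0.02])]
block1 [(0.77, [297, 171, 19, 17], [0.479, -0.146, 0.02]), (0.75, [244, 199, 15, 17], [0.617, -0.275, 0.02]), (0.65, [253, 160, 15, 16], [0.47, -0.303, 0.02])]
block2 [(0.77, [297, 171, 19, 17], [0.479, -0.146, 0.02]), (0.75, [244, 199, 15, 17], [0.617, -0.275, 0.02]), (0.65, [253, 160, 15, 16], [0.47, -0.303, 0.02])]
block3 [(0.77, [297, 171, 19, 1
[... 1595 characters left out ...]
 [0.544, 0.226, 0.02]), (0.61, [373, 153, 13, 12], [0.735, -0.237, 0.02])]
knob_grip [(0.78, [208, 205, 49, 59], [0.501, 0.223, 0.02])]
lamp_base [(0.71, [306, 172, 14, 23], [0.66, -0.029, 0.02]), (0.61, [209, 207, 47, 55], [0.5, 0.223, 0.02]), (0.45, [183, 171, 103, 97], [0.544, 0.226, 0.02])]
lamp_tip [(0.5, [388, 191, 12, 13], [0.614, -0.275, 0.02]), (0.42, [310, 182, 11, 12], [0.641, -0.03, 0.02])]
amber_bottle [(0.88, [448, 227, 23, 22], [0.477, -0.478, 0.02])]
beaker [(0.82, [326, 137, 19, 21], [0.78, -0.097, 0.02]), (0.53, [181, 169, 102, 98], [0.544, 0.226, 0.02])]
loupe [(0.63, [371, 153, 14, 12], [0.735, -0.237, 0.02])]
block0_tab [(0.64, [388, 192, 11, 16], [0.612, -0.275, 0.02])]
```

```bash
python3 - <<'E'
import cv2,numpy as np
a=cv2.imread('pics/scene0.png')[120:310,170:500];b=cv2.imread('pics/top0.png')[120:290,160:490]
cv2.imwrite('pics/c0.png',np.vstack([cv2.resize(a,(660,380),interpolation=2)[:300],cv2.resize(b,(580,299),interpolation=2)if 0 else np.pad(cv2.resize(b,(582,300),interpolation=2),((0,0),(0,78),(0,0)))]))
E
```

```text
(no output)
```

View pics/c0.png

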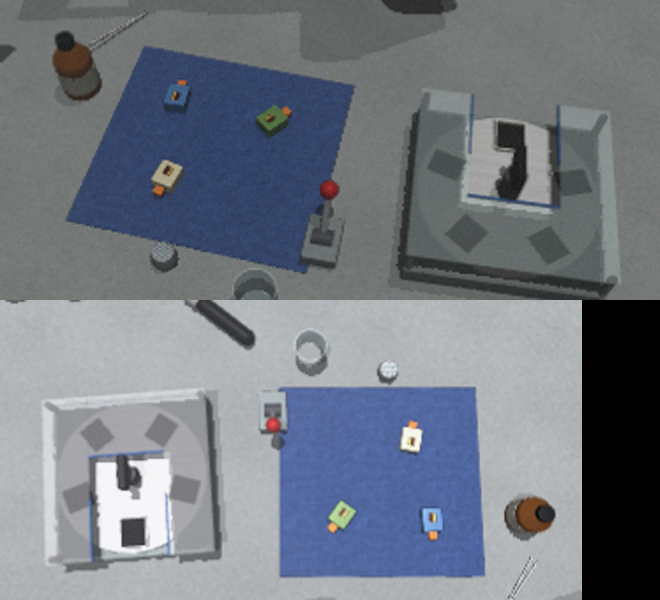

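View pics/top0.png

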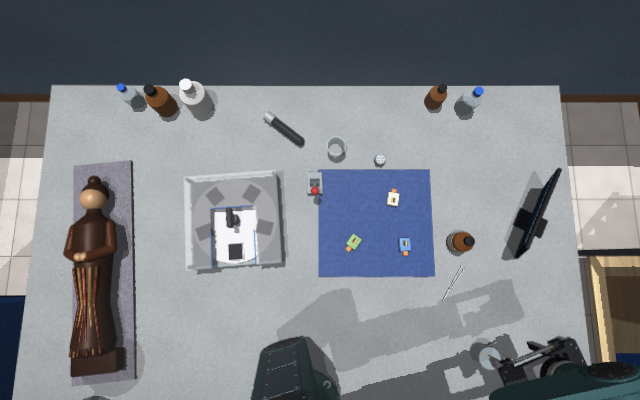

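The pictures show three blocks on the mat: cream at about (393,199) in the top view, green at (353,242) and blue at (405,245). The violet block isn't there. The lamp is at (315,187), and the stage's window side faces the robot. Next I'll take the wrist camera over the mat.

```bash
cat >> h.py <<'E'
def plan(p,yaw,o=None):
    T=T_tool(o); Rt=(R.from_euler('z',yaw)*R.from_euler('x',np.pi)).as_matrix()
    d=T[:3,:3].T@(np.array(p)-T[:3,3]); r=R.from_matrix(T[:3,:3].T@Rt).as_rotvec(degrees=True)
    q1=np.arctan2(p[1],p[0]); print('to',np.round(p,3),'shift',np.round(d,4).tolist(),'turn',np.round(r,1).tolist(),'q6',round((q1+np.pi/2-yaw+np.pi)%(2*np.pi)-np.pi,2))
    return d,r
E
python3 - <<'E'
from h import *
plan([.45,-.22,.36],0)
s=snap('wrist');print(np.round(s['hand_eye'],3).tolist(),np.round(s['camera_matrix'],1).tolist())
E
```

```text
to [ 0.45 -0.22  0.36] shift [0.3415, -0.1836, -0.1435] turn [0.0, -0.0, 21.0] q6 1.12
[[0.0, -0.957, -0.288, 0.085], [1.0, 0.0, -0.0, -0.001], [0.001, -0.288, 0.957, -0.168], [0.0, 0.0, 0.0, 1.0]] [[293.3, 0.0, 319.8], [0.0, 293.3, 201.0], [0.0, 0.0, 1.0]]
```

>>> {"name": "servo_tool", "arguments": {
  "commands": [0.388, -0.166, -0.005, 0, 0, 21, 0.06, 0.388, -0.166, -0.005, 0, 0, 21, 0.06, 0.388, -0.166, -0.005, 0, 0, 21, 0.06, 0.388, -0.166, -0.005, 0, 0, 21, 0.06, 0.388, -0.166, -0.005, 0, 0, 21, 0.06, 0.388, -0.166, -0.005, 0, 0, 21, 0.06, 0.388, -0.166, -0.005, 0, 0, 21, 0.06, 0.388, -0.166, -0.005, 0, 0, 21, 0.06, 0.388, -0.166, -0.005, 0, 0, 21, 0.06, 0.388, -0.166, -0.005, 0, 0, 21, 0.06]
}}

```text
time: 2.6
tool_pos: [0.4988, -0.221, 0.2215]
ee_rot: [3.141, 0.0, -0.003]
wrist_force: [0.1, 0.3, -0.1]
width: 0.0599
finger_force: 0.0
```

```bash
cat >> h.py <<'E'
def tabs(s):  # orange blobs
    hsv=cv2.cvtColor(s['img'],cv2.COLOR_BGR2HSV)
    m=cv2.inRange(hsv,(5,170,120),(17,255,255))
    n,l,st,c=cv2.connectedComponentsWithStats(m); return m,[(c[i],st[i,4]) for i in range(1,n) if st[i,4]>15]
def look(s,zb=.0):
    out=[]
    for d in spotter.trace('block0',s):
        if d['conf']<.3: continue
        x,y,w,h=d['box']; im=s['img'][y:y+h,x:x+w]
        c=cen(d['region']); b=at_z(s,*c,zb+.018)
        tb=[(t,a) for t,a in tabs(s)[1] if np.linalg.norm(t-np.array(c))<80]
        tb=[at_z(s,*t,zb+.013) for t,a in sorted(tb,key=lambda q:np.linalg.norm(q[0]-np.array(c)))[:1]]
        hsv=cv2.cvtColor(s['img'],cv2.COLOR_BGR2HSV)[d['region'].astype(bool)]
        out.append((c,b,tb)); print(round(d['conf'],2),d['box'],'med hsv',np.median(hsv,0),'c',np.round(b,3),'tab',np.round(tb,3).tolist())
    return out
E
python3 - <<'E'
from h import *
s=snap('wrist');cv2.imwrite('pics/w1.png',s['img'])
print(robot.get_obs()['tool_pos'],robot.get_obs()['ee_rot'],robot.get_obs()['time'])
look(s)
E
```

```text
[ 0.49881163 -0.22107778  0.22160912] [ 3.14119227e+00  1.06213984e-05 -3.10425581e-03] 2.65Traceback (most recent call last):
  File "<stdin>", line 4, in <module>
  File "h.py", line 40, in look
    x,y,w,h=d['box']; im=s['img'][y:y+h,x:x+w]
                         ~~~~~~~~^^^^^^^^^^^^^
TypeError: slice indices must be integers or None or have an __index__ method
```

View pics/w1.png

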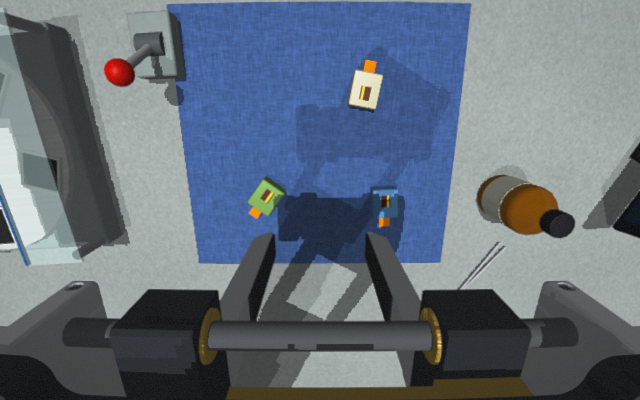

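The wrist view shows cream at (366,90), green at (266,196) and blue at (385,202), all with orange tabs. I'll fit the block model to these outlines, using the top view as the second view for height.

```bash
sed -i '/^def look/,$d' h.py; cat >> h.py <<'E'
from scipy.optimize import minimize
HUE={'cream':((15,15,150),(35,110,255)),'green':((35,70,40),(60,255,255)),'blue':((95,100,60),(125,255,255))}
def model_mask(s,x,y,z,yaw,sc=4,off=(0,0),n=160):
    M=np.zeros((n,n),np.uint8)
    for a,b,h,c in ((.02,.017,.011,0),(.007,.007,.004,.027)):
        P=np.array([[c+i*a,j*b,k*h] for i in(-1,1) for j in(-1,1) for k in(-1,1)])
        W=P@R.from_euler('z',yaw).as_matrix().T+[x,y,z]
        q=np.array([(proj(s,w)-off)*sc for w in W]).astype(np.float32)
        cv2.fillConvexPoly(M,cv2.convexHull(np.round(q*16).astype(np.int32)),1,shift=4)
    return M
def masks(s,zb=0.):
    out=[];om,_=tabs(s)
    for d in spotter.trace('block0',s):
        if d['conf']<.3: continue
        r=np.asarray(d['region']).astype(bool);c=np.array(cen(r))
        yy,xx=np.mgrid[:400,:640]; near=(om>0)&(np.hypot(xx-c[0],yy-c[1])<max(d['box'][2:])*1.1)
        col=np.median(cv2.cvtColor(s['img'],cv2.COLOR_BGR2HSV)[r&~near],0)
        out.append(dict(conf=d['conf'],c=c,m=r|near,tab=np.array(cen(near)) if near.any() else None,hsv=col))
    return out
def fit(views,zb=.011,freez=False):
    """views: list of (s,mask dict). returns x,y,z,yaw,cost"""
    s,m=views[0]; b=at_z(s,*m['c'],zb); t=at_z(s,*m['tab'],zb); yaw=np.arctan2(*(t-b)[1::-1])
    prep=[]
    for s,m in views:
        off=m['c']-35; S=4;A=np.float32([[S,0,-off[0]*S],[0,S,-off[1]*S]])
        prep.append((s,off,cv2.warpAffine(m['m'].astype(np.float32),A,(280,280))>.5))
    def cost(v):
        x,y,w=v[:3];z=v[3] if freez else zb; e=0
        for s,off,mm in prep:
            q=model_mask(s,x,y,z,w,4,off,280)>0; e+=1-(q&mm).sum()/(q|mm).sum()
        return e/len(prep)
    v0=np.array([b[0],b[1],yaw]+([zb] if freez else [])); st=np.array([.006,.006,.2]+([.01] if freez else []))
    for _ in range(3):
        r=minimize(cost,v0,method='Nelder-Mead',options=dict(initial_simplex=np.vstack([v0]+[v0+st*e for e in np.eye(len(v0))]),xatol=1e-4,fatol=1e-4)); v0=r.x; st=-st/2
    return np.round(r.x,4),round(r.fun,3)
def nearest(ms,s,p,zb=.011):
    k=min(ms,key=lambda m:np.linalg.norm(at_z(s,*m['c'],zb)[:2]-p[:2])); return k
E
python3 - <<'E'
from h import *
s=snap('wrist');t=snap('top');c=snap('scene');M=[masks(q) for q in (s,t,c)]
for m in M[0]:
    p=at_z(s,*m['c'],.011);print(round(m['conf'],2),'hsv',m['hsv'],m['c'].round(0),p.round(3))
    if m['tab'] is None: continue
    print('  1view',fit([(s,m)]), '3view', fit([(q,nearest(k,q,p)) for q,k in zip((s,t,c),M)],freez=True))
E
```

```text
0.94 hsv [ 27.  42. 228.] [365.  87.] [ 0.614 -0.275  0.011]
  1view (array([ 0.6104, -0.2742, -0.2026]), np.float64(0.05)) 3view (array([ 0.6102, -0.2737, -0.2032,  0.0144]), np.float64(0.229))
0.83 hsv [ 46. 120. 181.] [265. 197.] [ 0.474 -0.147  0.011]
  1view (array([ 0.4762, -0.1482,  2.5228]), np.float64(0.067)) 3view (array([ 0.4759, -0.1486,  2.508 ,  0.0123]), np.float64(0.095))
0.6 hsv [105. 138. 112.] [383. 204.] [ 0.465 -0.306  0.011]
  1view (array([ 0.4674, -0.3053, -3.0672]), np.float64(0.069)) 3view (array([ 0.4675, -0.3054, -3.0681,  0.0115]), np.float64(0.415))
```

>>> {"name": "servo_tool", "arguments": {
  "commands": [-0.023, -0.0725, 0.12, 0, 0, -144.2, 0.06, -0.023, -0.0725, 0.12, 0, 0, -144.2, 0.06, -0.023, -0.0725, 0.12, 0, 0, -144.2, 0.06, -0.023, -0.0725, 0.12, 0, 0, -144.2, 0.06, -0.023, -0.0725, 0.12, 0, 0, -144.2, 0.06, -0.023, -0.0725, 0.12, 0, 0, -144.2, 0.06, -0.023, -0.0725, 0.12, 0, 0, -144.2, 0.06, -0.023, -0.0725, 0.12, 0, 0, -144.2, 0.06, -0.023, -0.0725, 0.12, 0, 0, -144.2, 0.06, -0.023, -0.0725, 0.12, 0, 0, -144.2, 0.06]
}}

```text
time: 4.25
tool_pos: [0.4768, -0.1474, 0.1016]
ee_rot: [3.141, 0.0, 1.88]
wrist_force: [0.1, 0.9, 0.4]
width: 0.0599
finger_force: 0.0
```

```bash
python3 - <<'E'
from h import *
plan([.476,-.1485,.10],2.515);plan([.476,-.1485,.019],2.515)
E
```

```text
to [ 0.476 -0.148  0.1  ] shift [-0.0008, -0.0011, 0.0016] turn [0.0, 0.0, -36.4] q6 -1.25
to [ 0.476 -0.148  0.019] shift [-0.0008, -0.0011, 0.0826] turn [0.0, 0.0, -36.4] q6 -1.25
```

>>> {"name": "servo_tool", "arguments": {
  "commands": [-0.001, -0.001, 0.03, 0, 0, -36.4, 0.06, -0.001, -0.001, 0.03, 0, 0, -36.4, 0.06, -0.001, -0.001, 0.03, 0, 0, -36.4, 0.06, -0.001, -0.001, 0.03, 0, 0, -36.4, 0.06, -0.001, -0.001, 0.0826, 0, 0, -36.4, 0.06, -0.001, -0.001, 0.0826, 0, 0, -36.4, 0.06, -0.001, -0.001, 0.0826, 0, 0, -36.4, 0.06]
}}

```text
time: 5.12
tool_pos: [0.4766, -0.1488, 0.0199]
ee_rot: [3.141, 0.001, 2.51]
wrist_force: [0.5, 0.3, 1.0]
width: 0.06
finger_force: 0.0
```

>>> {"name": "servo_tool", "arguments": {
  "commands": [0, 0, 0, 0, 0, 0, 0.02, 0, 0, 0, 0, 0, 0, 0.02, 0, 0, 0, 0, 0, 0, 0.02, 0, 0, 0, 0, 0, 0, 0.02, 0, 0, -0.18, 0, 0, 0, 0.02, 0, 0, -0.18, 0, 0, 0, 0.02, 0, 0, -0.18, 0, 0, 0, 0.02, 0, 0, -0.18, 0, 0, 0, 0.02]
}}

```text
time: 6.12
tool_pos: [0.4787, -0.1497, 0.2048]
ee_rot: [3.139, 0.011, 2.51]
wrist_force: [0.4, 0.1, -1.0]
width: 0.0336
finger_force: 30.0
```

```bash
python3 - <<'E'
from h import *
plan([.42,.22,.24],np.pi)
E
```

```text
to [0.42 0.22 0.24] shift [0.2653, 0.2637, -0.0375] turn [-0.1, 0.7, -36.2] q6 -1.09
```

>>> {"name": "servo_tool", "arguments": {
  "commands": [0.265, 0.264, -0.038, 0, 0, -36.2, 0.02, 0.265, 0.264, -0.038, 0, 0, -36.2, 0.02, 0.265, 0.264, -0.038, 0, 0, -36.2, 0.02, 0.265, 0.264, -0.038, 0, 0, -36.2, 0.02, 0.265, 0.264, -0.038, 0, 0, -36.2, 0.02, 0.265, 0.264, -0.038, 0, 0, -36.2, 0.02, 0.265, 0.264, -0.038, 0, 0, -36.2, 0.02, 0.265, 0.264, -0.038, 0, 0, -36.2, 0.02, 0.265, 0.264, -0.038, 0, 0, -36.2, 0.02]
}}

```text
time: 7.25
tool_pos: [0.4183, 0.2196, 0.2358]
ee_rot: [-3.14, -0.002, 3.139]
wrist_force: [-0.3, 0.5, -1.3]
width: 0.0336
finger_force: 30.0
```

```bash
python3 - <<'E'
from h import *
s=snap('wrist');cv2.imwrite('pics/w2.png',s['img'])
o=robot.get_obs();print(o['tool_pos'],o['ee_rot'],o['width'])
for k in ['knob_grip','stage','pocket0']:
    for d in spotter.trace(k,s)[:3]: print(k,round(d['conf'],2),d['box'],np.round(cen(d['region'])))
E
```

```text
[0.41846348 0.21951778 0.23614047] [-3.14078523e+00 -1.06850387e-03  3.13873638e+00] 0.03375403882786099
knob_grip 0.89 [255.6, 176.7, 107.5, 142.0] [310. 232.]
stage 0.72 [189.7, 157.3, 240.9, 215.6] [314. 235.]
pocket0 0.7 [256.4, 176.6, 106.2, 147.3] [310. 233.]
```

View pics/w2.png

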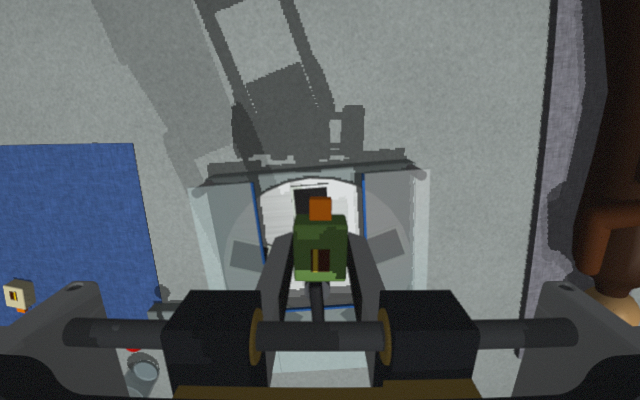

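The held green block hides the pocket, and the window side is at the top of this image. Moving the tool past the axis will give a clear view.

>>> {"name": "servo_tool", "arguments": {
  "commands": [-0.15, 0, -0.02, 0, 0, 0, 0.02, -0.15, 0, -0.02, 0, 0, 0, 0.02, -0.15, 0, -0.02, 0, 0, 0, 0.02, -0.15, 0, -0.02, 0, 0, 0, 0.02, -0.15, 0, -0.02, 0, 0, 0, 0.02]
}}

```text
time: 8.07
tool_pos: [0.5675, 0.2206, 0.2567]
ee_rot: [-3.141, -0.001, 3.141]
wrist_force: [0.9, 0.4, -0.2]
width: 0.0336
finger_force: 30.0
```

```bash
python3 - <<'E'
from h import *
import pickle
s=snap('wrist');o=robot.get_obs();print(o['tool_pos'],o['ee_rot'],o['width'])
cv2.imwrite('pics/w3.png',s['img'])
a=cv2.resize(s['img'][130:380,200:460],None,fx=3,fy=3,interpolation=2)[:600]
cv2.imwrite('pics/w3c.png',s['img'])
E
```

```text
[0.5672542  0.22084567 0.2571039 ] [ 3.14154891e+00 -2.99313882e-04  3.14146465e+00] 0.034031306808674514
```

View pics/w3.png

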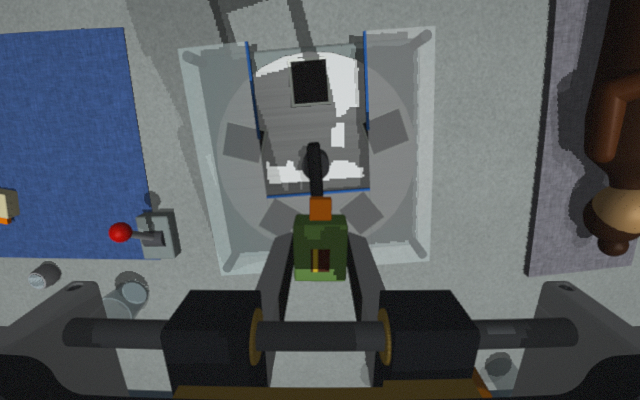

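The wrist view shows the pocket as a black square at (309,82), the knob at (316,165) and the blue notch edges. I'll fit these in metric coordinates.

```bash
cat > stage.py <<'E'
from h import *
def measure(s,box,zp=.046,show=True):
    x0,y0,x1,y1=box; im=s['img'];g=im.max(2)
    m=np.zeros(g.shape,np.uint8);m[y0:y1,x0:x1]=(g[y0:y1,x0:x1]<60)
    n,l,st,c=cv2.connectedComponentsWithStats(m);i=1+np.argmax(st[1:,4])
    cn,_=cv2.findContours((l==i).astype(np.uint8),0,1);cn=max(cn,key=cv2.contourArea)
    W=np.array([at_z(s,*(p[0].astype(float)),zp)[:2] for p in cn],np.float32)
    r=cv2.minAreaRect(W); return c[i],np.round(r[0],4),np.round(r[1],4),round(r[2],2)
if __name__=='__main__':
    s=snap('wrist');t=snap('top');c=snap('scene')
    t['img']=cv2.imread('pics/top0.png');c['img']=cv2.imread('pics/scene0.png')
    a=measure(s,(280,50,340,115));b=measure(t,(225,240,250,264));print('wrist',a);print('top',b)
    print('tri',tri([ray(s,*a[0]),ray(t,*b[0])]).round(4))
    hsv=cv2.cvtColor(s['img'],cv2.COLOR_BGR2HSV);bl=cv2.inRange(hsv,(105,150,60),(125,255,255))
    for nm,(x0,y0,x1,y1) in dict(L=(235,40,265,125),R=(355,30,380,125),I=(265,180,375,200)).items():
        ys,xs=np.nonzero(bl[y0:y1,x0:x1]);P=np.array([at_z(s,x+x0,y+y0,.08)[:2] for x,y in zip(xs,ys)],np.float32)
        vx,vy,px,py=cv2.fitLine(P,cv2.DIST_HUBER,0,.001,.001).ravel();print(nm,len(xs),'dir',round(np.degrees(np.arctan2(vy,vx)),2),'pt',px,py)
    for k in ('knob_grip',):
        for q,n in ((s,'w'),):
            for d in spotter.trace(k,q)[:2]:print(k,n,round(d['conf'],2),d['box'])
    # knob top edges: dark blob
    g=s['img'].max(2);m=np.zeros(g.shape,np.uint8);m[135:200,295:340]=g[135:200,295:340]<40
    cv2.imwrite('pics/kn.png',cv2.resize(np.hstack([s['img'][120:220,230:400],cv2.cvtColor(m*255,8)[120:220,230:400]]),None,fx=2.3,fy=4,interpolation=0))
E
python3 stage.py
```

```text
Traceback (most recent call last):
  File "stage.py", line 12, in <module>
    a=measure(s,(280,50,340,115));b=measure(t,(225,240,250,264));print('wrist',a);print('top',b)
                                    ~~~~~~~^^^^^^^^^^^^^^^^^^^^^
  File "stage.py", line 5, in measure
    n,l,st,c=cv2.connectedComponentsWithStats(m);i=1+np.argmax(st[1:,4])
                                                     ~~~~~~~~~^^^^^^^^^^
ValueError: attempt to get argmax of an empty sequence
```

```bash
sed -i 's/zp=.046,show=True/zp=.046,th=60/; s/]<60)/]<th)/; s/(225,240,250,264))/(225,240,250,264),th=100)/' stage.py; python3 stage.py
```

```text
wrist (array([308.97728886,  81.29240596]), array([0.4463, 0.2089]), array([0.0477, 0.0412]), 4.4)
top (array([235.02590674, 251.30569948]), array([0.4456, 0.2087]), array([0.0441, 0.036 ]), 2.22)
tri [0.4459 0.2088 0.0453]
L 134 dir 4.2 pt 0.43710196 0.14478263
R 233 dir 4.61 pt 0.44535887 0.27178633
I 181 dir -85.56 pt 0.5755929 0.22574714
knob_grip w 0.96 [255.4, 53.8, 109.2, 139.6]
```

View pics/kn.png

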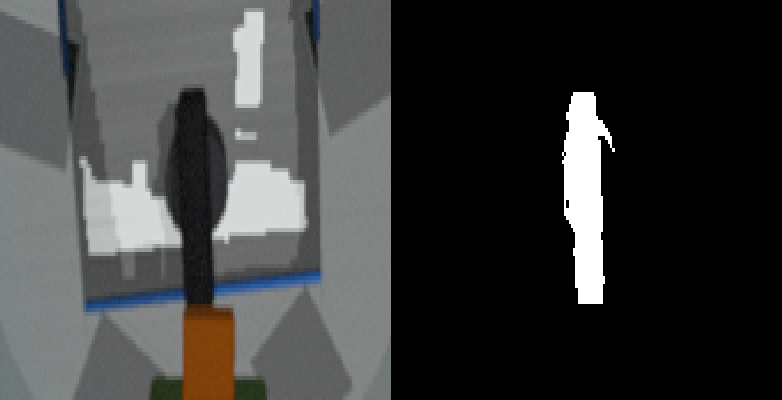

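```bash
python3 - <<'E'
from h import *
s=snap('wrist');T=T_tool();m,l=tabs(s);print([ (c.round(1),a) for c,a in l if 280<c[0]<350])
for dx in (-.004,0,.004):
    P=[T[:3,:3]@[.027+dx+i*.007,j*.007,.0085-.0+k*.004]+T[:3,3] for i in(-1,1) for j in(-1,1) for k in(-1,1)]
    q=np.array([proj(s,p) for p in P]);print(dx,q.min(0).round(1),q.max(0).round(1))
ys,xs=np.nonzero(m[180:230,290:350]);print('tab px',xs.min()+290,xs.max()+290,ys.min()+180,ys.max()+180)
plan([.446,.2088,.14],np.pi+.077);plan([.446,.2088,.0665],np.pi+.077)
E
```

```text
[(array([320. , 209.5]), np.int32(417))]
-0.004 [307.2 201.4] [329.9 226.2]
0 [307.2 195.4] [330.  220.3]
0.004 [307.1 189.3] [330.  214.3]
tab px 310 330 200 219
to [0.446 0.209 0.14 ] shift [0.122, -0.0123, 0.1171] turn [0.0, 0.0, -4.4] q6 -1.21
to [0.446 0.209 0.066] shift [0.122, -0.0123, 0.1906] turn [0.0, 0.0, -4.4] q6 -1.21
```

>>> {"name": "servo_tool", "arguments": {
  "commands": [0.124, -0.0123, 0.06, 0, 0, -4.4, 0.02, 0.124, -0.0123, 0.06, 0, 0, -4.4, 0.02, 0.124, -0.0123, 0.1, 0, 0, -4.4, 0.02, 0.124, -0.0123, 0.14, 0, 0, -4.4, 0.02, 0.124, -0.0123, 0.165, 0, 0, -4.4, 0.02, 0.124, -0.0123, 0.165, 0, 0, -4.4, 0.02, 0.124, -0.0123, 0.165, 0, 0, -4.4, 0.02]
}}

```text
time: 9.4
tool_pos: [0.4451, 0.209, 0.0932]
ee_rot: [3.141, 0.002, -3.065]
wrist_force: [0.3, -0.4, -0.7]
width: 0.0335
finger_force: 30.0
```

```bash
python3 - <<'E'
from h import *
s=snap('wrist');cv2.imwrite('pics/w4.png',s['img'][0:380,130:510]);o=robot.get_obs();print(o['tool_pos'],o['ee_rot'],o['width'],o['wrist_force'])
plan([.444,.2088,.0665],np.pi+.077)
E
```

```text
[0.44543707 0.209087   0.09367728] [ 3.14088361  0.00314286 -3.06498386] 0.03335795689339237 [ 0.27276463  0.33860359 -0.85761819]
to [0.444 0.209 0.066] shift [0.0015, -0.0002, 0.0272] turn [0.0, 0.2, -0.0] q6 -1.21
```

View pics/w4.png

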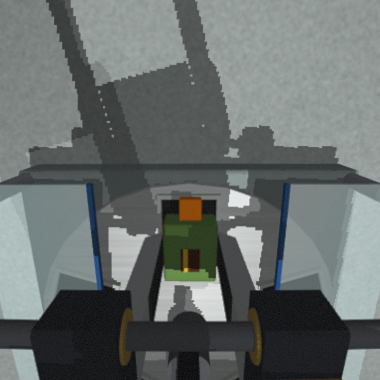

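The block is centred over the pocket, so I'll lower it and release.

>>> {"name": "servo_tool", "arguments": {
  "commands": [0.001, 0, 0.015, 0, 0, 0, 0.02, 0.001, 0, 0.0272, 0, 0, 0, 0.02, 0.001, 0, 0.0272, 0, 0, 0, 0.02, 0.001, 0, 0.0272, 0, 0, 0, 0.048, 0.001, 0, 0.0272, 0, 0, 0, 0.048, 0.001, 0, 0.0272, 0, 0, 0, 0.048, 0.001, 0, -0.02, 0, 0, 0, 0.048, 0.001, 0, -0.06, 0, 0, 0, 0.048, 0.001, 0, -0.06, 0, 0, 0, 0.048]
}}

```text
time: 10.58
tool_pos: [0.4455, 0.2094, 0.1557]
ee_rot: [3.14, 0.008, -3.065]
wrist_force: [-0.7, -0.2, 0.4]
width: 0.0481
finger_force: 0.0
```

```bash
cat > chk.py <<'E'
from h import *
AX=np.array([.5407,.2161]);W=np.array([.446,.2088])
def chk(s):
    for m in masks(s):
        p=at_z(s,*m['c'],.057)
        if np.linalg.norm(p[:2]-W)<.06 and m['tab'] is not None:
            v,c=fit([(s,m)],zb=.057);t=v[:2]+.027*np.array([np.cos(v[2]),np.sin(v[2])])
            print('placed',v,c,'off',np.round(v[:2]-W,4),'tab r',np.linalg.norm(t-AX).round(4),'free z',fit([(s,m)],zb=.057,freez=True))
E
python3 - <<'E'
from chk import *
s=snap('wrist');cv2.imwrite('pics/w5.png',s['img'][0:380,130:510]);o=robot.get_obs();print(o['tool_pos'],o['width'],o['wrist_force'])
chk(s)
plan([.5407,.2161,.19],np.pi+.077);plan([.5407,.2161,.116],np.pi+.077)
E
```

```text
[0.44412432 0.20891159 0.15313835] 0.0478606006259361 [ 0.16268326 -0.42475587 -0.69122482]
placed [ 0.4441  0.2094 -3.0695] 0.104 off [-0.0019  0.0006] tab r 0.1238 free z (array([ 0.4476,  0.2096, -3.0705,  0.0425]), np.float64(0.034))
to [0.541 0.216 0.19 ] shift [-0.0979, 0.0001, -0.0387] turn [-0.0, -0.0, -0.0] q6 -1.27
to [0.541 0.216 0.116] shift [-0.0979, 0.0001, 0.0353] turn [-0.0, -0.0, -0.0] q6 -1.27
```

View pics/w5.png

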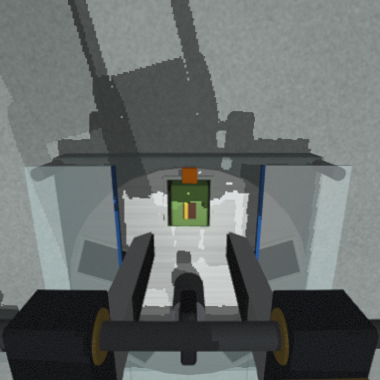

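Green sits in the pocket with black floor visible around it and its tab outward. Next I'll grip the knob and turn it 72° clockwise.

>>> {"name": "servo_tool", "arguments": {
  "commands": [-0.05, 0, -0.01, 0, 0, 0, 0.048, -0.0979, 0, -0.01, 0, 0, 0, 0.048, -0.0979, 0, -0.005, 0, 0, 0, 0.048, -0.0979, 0, 0.02, 0, 0, 0, 0.048, -0.0979, 0, 0.041, 0, 0, 0, 0.048, -0.0979, 0, 0.041, 0, 0, 0, 0.048, -0.0979, 0, 0.041, 0, 0, 0, 0.0, -0.0979, 0, 0.041, 0, 0, 0, 0.0, -0.0979, 0, 0.041, 0, 0, 0, 0.0, -0.0979, 0, 0.041, 0, 0, 0, 0.0]
}}

```text
time: 11.92
tool_pos: [0.5412, 0.2153, 0.1116]
ee_rot: [-3.14, 0.001, -3.065]
wrist_force: [-0.2, -2.9, 1.6]
width: 0.0139
finger_force: 30.0
```

>>> {"name": "servo_tool", "arguments": {
  "commands": [0, 0, 0, 0, 0, 5, 0, 0, 0, 0, 0, 0, 13, 0, 0, 0, 0, 0, 0, 23, 0, 0, 0, 0, 0, 0, 33, 0, 0, 0, 0, 0, 0, 43, 0, 0, 0, 0, 0, 0, 53, 0, 0, 0, 0, 0, 0, 62, 0, 0, 0, 0, 0, 0, 68, 0, 0, 0, 0, 0, 0, 72, 0, 0, 0, 0, 0, 0, 72, 0]
}}

```text
time: 13.18
tool_pos: [0.5412, 0.2154, 0.1116]
ee_rot: [3.141, 0.001, 1.962]
wrist_force: [-0.6, -3.3, 3.2]
width: 0.0142
finger_force: 3.0
```

>>> {"name": "servo_tool", "arguments": {
  "commands": [0, 0, 0, 0, 0, 0, 0, 0, 0, 0, 0, 0, 0, 0.05, 0, 0, 0, 0, 0, 0, 0.05, 0, 0, 0, 0, 0, 0, 0.05, 0, 0, -0.05, 0, 0, 0, 0.05, 0, 0, -0.09, 0, 0, 0, 0.06, 0, 0, -0.09, 0, 0, 0, 0.06, 0, 0, -0.09, 0, 0, 0, 0.06]
}}

```text
time: 14.18
tool_pos: [0.5404, 0.2161, 0.1996]
ee_rot: [-3.14, -0.0, 1.962]
wrist_force: [0.5, 0.0, -0.5]
width: 0.0601
finger_force: 0.0
```

```bash
cat > mat.py <<'E'
from h import *
def mat():
    out=[]
    for n in ('top','scene'):
        s=snap(n)
        for m in masks(s):
            p=at_z(s,*m['c'],.011)
            if p[1]<.05 and m['tab'] is not None: print(n,round(m['conf'],2),m['hsv'],fit([(s,m)]))
E
python3 - <<'E'
from mat import *
o=robot.get_obs();print(o['tool_pos'],o['ee_rot'],o['time'])
mat()
plan([.467,-.23,.22],3.215)
plan([.467,-.3054,.1],3.215)
E
```

```text
[0.54037522 0.21611716 0.19962978] [-3.14002774e+00 -2.18629691e-04  1.96174284e+00] 14.175
scene 0.46 [ 23.  50. 168.] (array([ 0.6106, -0.2773, -0.0276]), np.float64(0.155))
scene 0.44 [107. 123. 128.] (array([ 0.4655, -0.3076, -3.0423]), np.float64(0.127))
to [ 0.467 -0.23   0.22 ] shift [-0.3844, -0.2374, -0.0206] turn [-0.2, -0.2, -71.8] q6 -2.1
to [ 0.467 -0.305  0.1  ] shift [-0.4542, -0.2656, 0.0995] turn [-0.2, -0.2, -71.8] q6 -2.22
```

>>> {"name": "servo_tool", "arguments": {
  "commands": [-0.451, -0.208, 0, 0, 0, -71.8, 0.06, -0.451, -0.208, 0, 0, 0, -71.8, 0.06, -0.451, -0.208, 0, 0, 0, -71.8, 0.06, -0.451, -0.208, 0, 0, 0, -71.8, 0.06, -0.451, -0.208, 0, 0, 0, -71.8, 0.06, -0.451, -0.208, 0, 0, 0, -71.8, 0.06, -0.451, -0.208, 0, 0, 0, -71.8, 0.06, -0.451, -0.208, 0, 0, 0, -71.8, 0.06, -0.451, -0.208, 0, 0, 0, -71.8, 0.06, -0.451, -0.208, 0, 0, 0, -71.8, 0.06]
}}

```text
time: 15.62
tool_pos: [0.5193, -0.2821, 0.1991]
ee_rot: [3.14, -0.002, -3.072]
wrist_force: [-0.2, 0.4, 0.5]
width: 0.0601
finger_force: 0.0
```

>>> {"name": "servo_tool", "arguments": {
  "commands": [0, 0, 0, 0, 0, 0, 0.06, 0, 0, 0, 0, 0, 0, 0.06]
}}

```text
time: 15.88
tool_pos: [0.5206, -0.2786, 0.2008]
ee_rot: [3.141, -0.0, -3.067]
wrist_force: [-0.6, 0.1, 0.3]
width: 0.0599
finger_force: 0.0
```

```bash
cat >> mat.py <<'E'
def wr(name=None):
    s=snap('wrist'); o=robot.get_obs();print(o['tool_pos'].round(4) if hasattr(o['tool_pos'],'round') else o['tool_pos'],o['ee_rot'])
    if name: cv2.imwrite(name,s['img'])
    for m in masks(s):
        p=at_z(s,*m['c'],.011); print(round(m['conf'],2),m['hsv'],p.round(3),m['c'].round(),fit([(s,m)]) if m['tab'] is not None else '')
E
python3 - <<'E'
from mat import *
wr('pics/w6.png')
E
```

```text
[ 0.5206 -0.2787  0.201 ] [ 3.14145694e+00  1.80296606e-04 -3.06652768e+00]
0.91 [ 28.  32. 239.] [ 0.612 -0.275  0.011] [317. 249.] (array([ 0.6104, -0.2746, -0.1717]), np.float64(0.103))
0.85 [106. 132.  95.] [ 0.464 -0.307  0.011] [299. 136.] (array([ 0.4681, -0.3068, -3.1152]), np.float64(0.057))
```

```bash
python3 - <<'E'
from h import *
plan([.4677,-.306,.0195],-3.09)
E
```

```text
to [ 0.468 -0.306  0.02 ] shift [0.0548, -0.0231, 0.1816] turn [-0.0, 0.0, 1.3] q6 -2.2
```

>>> {"name": "servo_tool", "arguments": {
  "commands": [0.0548, -0.0231, 0.06, 0, 0, 1.3, 0.06, 0.0548, -0.0231, 0.1, 0, 0, 1.3, 0.06, 0.0548, -0.0231, 0.14, 0, 0, 1.3, 0.06, 0.0548, -0.0231, 0.17, 0, 0, 1.3, 0.06, 0.0548, -0.0231, 0.1816, 0, 0, 1.3, 0.06, 0.0548, -0.0231, 0.1816, 0, 0, 1.3, 0.06, 0.0548, -0.0231, 0.1816, 0, 0, 1.3, 0.06]
}}

```text
time: 16.85
tool_pos: [0.4686, -0.3078, 0.0212]
ee_rot: [-3.139, 0.003, -3.091]
wrist_force: [0.6, 0.2, 0.2]
width: 0.0604
finger_force: 0.0
```

>>> {"name": "servo_tool", "arguments": {
  "commands": [0, 0, 0, 0, 0, 0, 0.02, 0, 0, 0, 0, 0, 0, 0.02, 0, 0, 0, 0, 0, 0, 0.02, 0, 0, 0, 0, 0, 0, 0.02, 0, 0, -0.06, 0, 0, 0, 0.02, 0, 0, -0.12, 0, 0, 0, 0.02, 0, 0, -0.18, 0, 0, 0, 0.02, 0, 0, -0.2, 0, 0, 0, 0.02, 0, 0, -0.2, 0, 0, 0, 0.02]
}}

```text
time: 17.98
tool_pos: [0.4681, -0.3078, 0.2215]
ee_rot: [-3.138, 0.003, -3.091]
wrist_force: [0.0, 0.3, -1.3]
width: 0.0337
finger_force: 30.0
```

```bash
cat >> chk.py <<'E'
def held(s):
    T=T_tool();m,l=tabs(s);ys,xs=np.nonzero(m[180:235,290:350])
    if len(ys): print('tab px',xs.min()+290,xs.max()+290,'top row',ys.min()+180,'(green was 310 330 200, ~ -2.5 mm)')
    else: print('no tab')
E
python3 - <<'E'
from chk import *
s=snap('wrist');held(s);cv2.imwrite('pics/w7.png',s['img']);o=robot.get_obs();print(o['tool_pos'],o['width'])
plan([.446,.2088,.2],np.pi+.077)
E
```

```text
tab px 309 330 top row 199 (green was 310 330 200, ~ -2.5 mm)
[ 0.46732923 -0.30718106  0.21911864] 0.033612455994894035
to [0.446 0.209 0.2  ] shift [-0.0047, 0.5164, 0.019] turn [-0.0, 0.0, -1.5] q6 -1.21
```

>>> {"name": "servo_tool", "arguments": {
  "commands": [-0.003, 0.5164, 0.019, 0, 0, -1.5, 0.02, -0.003, 0.5164, 0.019, 0, 0, -1.5, 0.02, -0.003, 0.5164, 0.019, 0, 0, -1.5, 0.02, -0.003, 0.5164, 0.019, 0, 0, -1.5, 0.02, -0.003, 0.5164, 0.019, 0, 0, -1.5, 0.02, -0.003, 0.5164, 0.019, 0, 0, -1.5, 0.02, -0.003, 0.5164, 0.019, 0, 0, -1.5, 0.02, -0.003, 0.5164, 0.019, 0, 0, -1.5, 0.02, -0.003, 0.5164, 0.019, 0, 0, -1.5, 0.02, -0.003, 0.5164, 0.019, 0, 0, -1.5, 0.02]
}}

```text
time: 19.27
tool_pos: [0.4434, 0.2087, 0.1981]
ee_rot: [-3.14, -0.004, -3.063]
wrist_force: [-0.5, 0.4, 0.1]
width: 0.0337
finger_force: 30.0
```

>>> {"name": "servo_tool", "arguments": {
  "commands": [0, 0, 0.04, 0, 0, 0, 0.02, 0, 0, 0.08, 0, 0, 0, 0.02, 0, 0, 0.105, 0, 0, 0, 0.02, 0, 0, 0.105, 0, 0, 0, 0.02, 0, 0, 0.105, 0, 0, 0, 0.02]
}}

```text
time: 19.9
tool_pos: [0.4453, 0.2077, 0.0963]
ee_rot: [-3.141, 0.002, -3.067]
wrist_force: [-0.4, -0.4, -0.1]
width: 0.0335
finger_force: 30.0
```

```bash
python3 - <<'E'
from chk import *
s=snap('wrist');held(s);cv2.imwrite('pics/w8.png',s['img'][0:380,130:510]);o=robot.get_obs();print(o['tool_pos'],o['width'],o['wrist_force'])
plan([.4445,.2088,.0668],np.pi+.077)
E
```

```text
tab px 310 330 top row 200 (green was 310 330 200, ~ -2.5 mm)
[0.44556235 0.20812556 0.09683107] 0.03377667091163095 [-0.19243785 -0.28693677 -1.19344714]
to [0.444 0.209 0.067] shift [0.0011, 0.0007, 0.03] turn [0.0, 0.2, -0.1] q6 -1.21
```

View pics/w8.png

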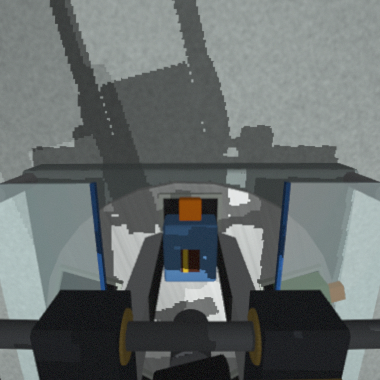

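Blue is centred over an empty pocket, and green has moved under the cover on the right.

>>> {"name": "servo_tool", "arguments": {
  "commands": [0.001, 0.0007, 0.015, 0, 0, 0, 0.02, 0.001, 0.0007, 0.03, 0, 0, 0, 0.02, 0.001, 0.0007, 0.03, 0, 0, 0, 0.02, 0.001, 0.0007, 0.03, 0, 0, 0, 0.048, 0.001, 0.0007, 0.03, 0, 0, 0, 0.048, 0.001, 0.0007, 0.03, 0, 0, 0, 0.048, 0.001, 0, -0.02, 0, 0, 0, 0.048, 0.001, 0, -0.065, 0, 0, 0, 0.048, 0.001, 0, -0.065, 0, 0, 0, 0.048, 0.001, 0, -0.065, 0, 0, 0, 0.048]
}}

```text
time: 21.2
tool_pos: [0.4429, 0.2085, 0.1595]
ee_rot: [-3.141, -0.001, -3.065]
wrist_force: [-0.2, -0.1, -0.4]
width: 0.0479
finger_force: 0.0
```

```bash
python3 - <<'E'
from chk import *
s=snap('wrist');cv2.imwrite('pics/w9.png',s['img'][0:380,130:510]);o=robot.get_obs();print(o['tool_pos'],o['width'],o['wrist_force'])
chk(s)
plan([.5407,.2161,.16],np.pi+.077-np.radians(72));plan([.5407,.2161,.112],np.pi+.077-np.radians(72))
E
```

```text
[0.44245283 0.20834739 0.15865364] 0.048146789236331214 [ 0.51843025 -0.57150725  0.11953505]
placed [ 0.4441  0.21   -3.0456] 0.067 off [-0.0019  0.0012] tab r 0.1238 free z (array([ 0.4456,  0.2102, -3.0467,  0.049 ]), np.float64(0.033))
placed [ 0.4954  0.2122 -4.1033] 0.554 off [0.0494 0.0034] tab r 0.0634 free z (array([ 0.3996,  0.2086, -3.2739,  0.2399]), np.float64(0.128))
to [0.541 0.216 0.16 ] shift [-0.0987, 0.0003, -0.0021] turn [-0.2, -0.1, 72.0] q6 -0.01
to [0.541 0.216 0.112] shift [-0.0989, 0.0003, 0.0459] turn [-0.2, -0.1, 72.0] q6 -0.01
```

View pics/w9.png

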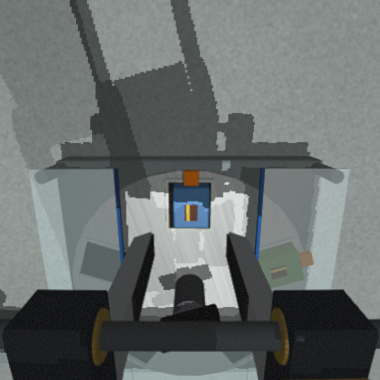

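Blue is seated. I'll turn the knob a second time, gripping it along its new heading.

>>> {"name": "servo_tool", "arguments": {
  "commands": [-0.05, 0, -0.01, 0, 0, 10.5, 0.06, -0.0988, 0, -0.01, 0, 0, 21, 0.06, -0.0988, 0, -0.01, 0, 0, 31, 0.06, -0.0988, 0, -0.01, 0, 0, 41, 0.06, -0.0988, 0, -0.01, 0, 0, 51, 0.06, -0.0988, 0, -0.01, 0, 0, 62, 0.06, -0.0988, 0, -0.01, 0, 0, 72, 0.06, -0.0988, 0, 0.02, 0, 0, 72, 0.06, -0.0988, 0, 0.0458, 0, 0, 72, 0.06, -0.0988, 0, 0.0458, 0, 0, 72, 0.06]
}}

```text
time: 22.55
tool_pos: [0.5391, 0.2154, 0.1098]
ee_rot: [-3.132, -0.001, 1.962]
wrist_force: [0.8, -0.1, -0.2]
width: 0.0597
finger_force: 0.0
```

>>> {"name": "servo_tool", "arguments": {
  "commands": [0, 0, 0, 0, 0, 0, 0, 0, 0, 0, 0, 0, 0, 0, 0, 0, 0, 0, 0, 0, 0, 0, 0, 0, 0, 0, 0, 0, 0, 0, 0, 0, 0, 0, 0]
}}

```text
time: 23.18
tool_pos: [0.541, 0.2158, 0.1148]
ee_rot: [-3.139, 0.0, 1.962]
wrist_force: [-1.4, -0.4, 4.4]
width: 0.0139
finger_force: 30.4
```

>>> {"name": "servo_tool", "arguments": {
  "commands": [0, 0, 0, 0, 0, 5, 0, 0, 0, 0, 0, 0, 13, 0, 0, 0, 0, 0, 0, 23, 0, 0, 0, 0, 0, 0, 33, 0, 0, 0, 0, 0, 0, 43, 0, 0, 0, 0, 0, 0, 53, 0, 0, 0, 0, 0, 0, 62, 0, 0, 0, 0, 0, 0, 68, 0, 0, 0, 0, 0, 0, 72, 0, 0, 0, 0, 0, 0, 72, 0]
}}

```text
time: 24.42
tool_pos: [0.5417, 0.2157, 0.1148]
ee_rot: [3.141, 0.001, 0.706]
wrist_force: [-1.2, -2.1, 1.6]
width: 0.014
finger_force: 30.1
```

>>> {"name": "servo_tool", "arguments": {
  "commands": [0, 0, 0, 0, 0, 0, 0, 0, 0, 0, 0, 0, 0, 0.05, 0, 0, 0, 0, 0, 0, 0.05, 0, 0, 0, 0, 0, 0, 0.05, 0, 0, -0.05, 0, 0, 0, 0.05, 0, 0, -0.09, 0, 0, 0, 0.06, 0, 0, -0.09, 0, 0, 0, 0.06, 0, 0, -0.09, 0, 0, 0, 0.06]
}}

```text
time: 25.42
tool_pos: [0.5415, 0.2162, 0.2035]
ee_rot: [-3.141, 0.001, 0.705]
wrist_force: [-0.1, -0.0, -0.6]
width: 0.06
finger_force: 0.0
```

```bash
python3 - <<'E'
from h import *
plan([.55,-.25,.2],-.19)
E
```

```text
to [ 0.55 -0.25  0.2 ] shift [-0.2957, 0.3606, 0.0036] turn [0.0, 0.1, 51.3] q6 1.33
```

>>> {"name": "servo_tool", "arguments": {
  "commands": [-0.296, 0.361, 0, 0, 0, 51.3, 0.06, -0.296, 0.361, 0, 0, 0, 51.3, 0.06, -0.296, 0.361, 0, 0, 0, 51.3, 0.06, -0.296, 0.361, 0, 0, 0, 51.3, 0.06, -0.296, 0.361, 0, 0, 0, 51.3, 0.06, -0.296, 0.361, 0, 0, 0, 51.3, 0.06, -0.296, 0.361, 0, 0, 0, 51.3, 0.06, -0.296, 0.361, 0, 0, 0, 51.3, 0.06, -0.296, 0.361, 0, 0, 0, 51.3, 0.06, -0.296, 0.361, 0, 0, 0, 51.3, 0.06]
}}

```text
time: 26.68
tool_pos: [0.5498, -0.2493, 0.2029]
ee_rot: [-3.14, 0.003, -0.19]
wrist_force: [0.5, -0.1, -0.5]
width: 0.06
finger_force: 0.0
```

>>> {"name": "servo_tool", "arguments": {
  "commands": [0, 0, 0, 0, 0, 0, 0.06, 0, 0, 0, 0, 0, 0, 0.06]
}}

```text
time: 26.92
tool_pos: [0.5505, -0.2493, 0.2047]
ee_rot: [3.142, -0.0, -0.189]
wrist_force: [0.5, 0.0, 0.3]
width: 0.0599
finger_force: 0.0
```

```bash
python3 - <<'E'
from mat import *
wr('pics/w10.png')
E
```

```text
[ 0.5505 -0.2495  0.2048] [ 3.14147652e+00 -4.71010495e-04 -1.88888153e-01]
0.7 [ 27.  39. 235.] [ 0.614 -0.275  0.011] [332. 128.] (array([ 0.6101, -0.2743, -0.1827]), np.float64(0.053))
0.57 [30. 29. 94.] [ 0.451 -0.498  0.011] [517. 220.] (array([ 0.4556, -0.4992, -1.2903]), np.float64(0.646))
```

>>> {"name": "servo_tool", "arguments": {
  "commands": [0.0633, 0.0133, 0.05, 0, 0, 0, 0.06, 0.0633, 0.0133, 0.1, 0, 0, 0, 0.06, 0.0633, 0.0133, 0.14, 0, 0, 0, 0.06, 0.0633, 0.0133, 0.17, 0, 0, 0, 0.06, 0.0633, 0.0133, 0.1853, 0, 0, 0, 0.06, 0.0633, 0.0133, 0.1853, 0, 0, 0, 0.06, 0.0633, 0.0133, 0.1853, 0, 0, 0, 0.06]
}}

```text
time: 27.9
tool_pos: [0.6111, -0.2762, 0.0214]
ee_rot: [3.14, -0.003, -0.19]
wrist_force: [-0.2, 0.0, -0.6]
width: 0.0599
finger_force: 0.0
```

>>> {"name": "servo_tool", "arguments": {
  "commands": [0, 0, 0, 0, 0, 0, 0.02, 0, 0, 0, 0, 0, 0, 0.02, 0, 0, 0, 0, 0, 0, 0.02, 0, 0, 0, 0, 0, 0, 0.02, 0, 0, -0.06, 0, 0, 0, 0.02, 0, 0, -0.12, 0, 0, 0, 0.02, 0, 0, -0.18, 0, 0, 0, 0.02, 0, 0, -0.2, 0, 0, 0, 0.02, 0, 0, -0.2, 0, 0, 0, 0.02]
}}

```text
time: 29.02
tool_pos: [0.6108, -0.2761, 0.2219]
ee_rot: [3.14, -0.005, -0.19]
wrist_force: [-0.1, -0.5, -1.4]
width: 0.0336
finger_force: 30.0
```

```bash
python3 - <<'E'
from chk import *
s=snap('wrist');held(s);o=robot.get_obs();print(o['tool_pos'],o['width'])
plan([.4445,.2088,.21],1.5);plan([.4445,.2088,.21],np.pi+.077)
E
```

```text
tab px 309 330 top row 198 (green was 310 330 200, ~ -2.5 mm)
[ 0.60995729 -0.27561611  0.21912117] 0.033712641893044994
to [0.444 0.209 0.21 ] shift [-0.2541, -0.4444, 0.0089] turn [0.0, -0.0, -96.9] q6 0.51
to [0.444 0.209 0.21 ] shift [-0.2541, -0.4444, 0.0089] turn [-0.0, -0.0, 164.7] q6 -1.21
```

>>> {"name": "servo_tool", "arguments": {
  "commands": [-0.254, -0.444, 0.009, 0, 0, -96.9, 0.02, -0.254, -0.444, 0.009, 0, 0, -96.9, 0.02, -0.254, -0.444, 0.009, 0, 0, -96.9, 0.02, -0.254, -0.444, 0.009, 0, 0, -96.9, 0.02, -0.254, -0.444, 0.009, 0, 0, -96.9, 0.02, -0.254, -0.444, 0.009, 0, 0, -96.9, 0.02, -0.254, -0.444, 0.009, 0, 0, -96.9, 0.02, -0.254, -0.444, 0.009, 0, 0, -96.9, 0.02, -0.254, -0.444, 0.009, 0, 0, -96.9, 0.02, -0.254, -0.444, 0.009, 0, 0, -96.9, 0.02]
}}

```text
time: 30.32
tool_pos: [0.4429, 0.209, 0.2074]
ee_rot: [-3.137, 0.002, 1.501]
wrist_force: [0.2, -0.5, -0.1]
width: 0.0334
finger_force: 30.0
```

>>> {"name": "servo_tool", "arguments": {
  "commands": [0, 0, 0, 0, 0, -98.4, 0.02, 0, 0, 0, 0, 0, -98.4, 0.02, 0, 0, 0, 0, 0, -98.4, 0.02, 0, 0, 0, 0, 0, -98.4, 0.02, 0, 0, 0, 0, 0, -98.4, 0.02, 0, 0, 0, 0, 0, -98.4, 0.02, 0, 0, 0, 0, 0, -98.4, 0.02, 0, 0, 0, 0, 0, -98.4, 0.02, 0, 0, 0, 0, 0, -98.4, 0.02, 0, 0, 0, 0, 0, -98.4, 0.02]
}}

```text
time: 31.58
tool_pos: [0.4445, 0.2071, 0.2087]
ee_rot: [-3.141, -0.002, -3.07]
wrist_force: [0.9, 0.1, -0.5]
width: 0.0337
finger_force: 30.0
```

>>> {"name": "servo_tool", "arguments": {
  "commands": [0, 0, 0.04, 0, 0, 0, 0.02, 0, 0, 0.08, 0, 0, 0, 0.02, 0, 0, 0.115, 0, 0, 0, 0.02, 0, 0, 0.115, 0, 0, 0, 0.02, 0, 0, 0.115, 0, 0, 0, 0.02]
}}

```text
time: 32.2
tool_pos: [0.4454, 0.2083, 0.0963]
ee_rot: [3.141, 0.001, -3.067]
wrist_force: [-0.5, -0.3, -0.1]
width: 0.0336
finger_force: 30.0
```

```bash
python3 - <<'E'
from chk import *
s=snap('wrist');held(s);cv2.imwrite('pics/w11.png',s['img'][0:380,130:510]);o=robot.get_obs();print(o['tool_pos'],o['width'],o['wrist_force'])
plan([.4445,.2088,.0668],np.pi+.077)
E
```

```text
tab px 310 330 top row 199 (green was 310 330 200, ~ -2.5 mm)
[0.44586765 0.20856775 0.09698346] 0.03404597067851043 [ 0.13730231  0.58982821 -0.54654856]
to [0.444 0.209 0.067] shift [0.0014, 0.0003, 0.0302] turn [0.0, 0.2, -0.1] q6 -1.21
```

View pics/w11.png

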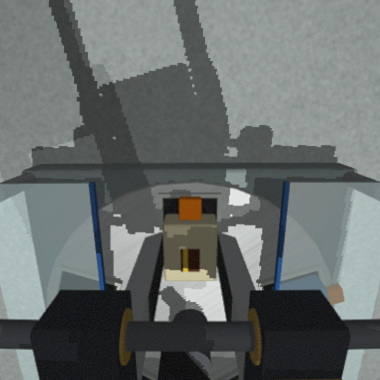

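Cream is centred over an empty pocket, so I'll place it.

>>> {"name": "servo_tool", "arguments": {
  "commands": [0.001, 0.0003, 0.015, 0, 0, 0, 0.02, 0.001, 0.0003, 0.03, 0, 0, 0, 0.02, 0.001, 0.0003, 0.03, 0, 0, 0, 0.02, 0.001, 0.0003, 0.03, 0, 0, 0, 0.048, 0.001, 0.0003, 0.03, 0, 0, 0, 0.048, 0.001, 0.0003, 0.03, 0, 0, 0, 0.048, 0.001, 0, -0.02, 0, 0, 0, 0.048, 0.001, 0, -0.065, 0, 0, 0, 0.048, 0.001, 0, -0.065, 0, 0, 0, 0.048, 0.001, 0, -0.065, 0, 0, 0, 0.048]
}}

```text
time: 33.5
tool_pos: [0.4432, 0.2082, 0.1594]
ee_rot: [-3.141, -0.001, -3.065]
wrist_force: [-0.4, 0.2, -0.3]
width: 0.0475
finger_force: 0.0
```

```bash
python3 - <<'E'
from chk import *
s=snap('wrist');cv2.imwrite('pics/w12.png',s['img'][0:380,130:510]);o=robot.get_obs();print(o['tool_pos'],o['width'],o['wrist_force'])
chk(s)
for y in (np.pi+.077-np.radians(144),2*np.pi+.077-np.radians(144)): plan([.5407,.2161,.113],y)
E
```

```text
[0.44268086 0.20805737 0.15851809] 0.048099576895679265 [-0.26485488 -0.01287125 -0.20021354]
placed [ 0.4433  0.2093 -3.0556] 0.049 off [-0.0027  0.0005] tab r 0.1246 free z (array([ 0.4443,  0.2092, -3.0678,  0.0535]), np.float64(0.041))
placed [ 0.4959  0.217  -3.9292] 0.564 off [0.0499 0.0082] tab r 0.0669 free z (array([ 0.4106,  0.1945, -3.8957,  0.2581]), np.float64(0.038))
to [0.541 0.216 0.113] shift [-0.0987, 0.0006, 0.0448] turn [-0.3, -0.0, 144.0] q6 1.25
to [0.541 0.216 0.113] shift [-0.0987, 0.0006, 0.0448] turn [0.0, -0.2, -36.0] q6 -1.9
```

View pics/w12.png

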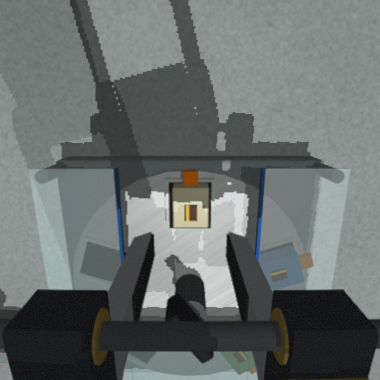

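All three are seated. The third turn brings in an empty pocket, and I'll grip the knob with a −36° wrist turn.

>>> {"name": "servo_tool", "arguments": {
  "commands": [-0.05, 0, -0.01, 0, 0, -10, 0.06, -0.0988, 0, -0.01, 0, 0, -20, 0.06, -0.0988, 0, -0.01, 0, 0, -30, 0.06, -0.0988, 0, -0.01, 0, 0, -36, 0.06, -0.0988, 0, -0.01, 0, 0, -36, 0.06, -0.0988, 0, 0.02, 0, 0, -36, 0.06, -0.0988, 0, 0.0448, 0, 0, -36, 0.06, -0.0988, 0, 0.0448, 0, 0, -36, 0.06]
}}

```text
time: 34.6
tool_pos: [0.5398, 0.2153, 0.112]
ee_rot: [3.139, -0.006, -2.438]
wrist_force: [-0.4, 0.5, -0.6]
width: 0.0598
finger_force: 0.0
```

>>> {"name": "servo_tool", "arguments": {
  "commands": [0, 0, 0, 0, 0, 0, 0, 0, 0, 0, 0, 0, 0, 0, 0, 0, 0, 0, 0, 0, 0, 0, 0, 0, 0, 0, 0, 0, 0, 0, 0, 0, 0, 0, 0]
}}

```text
time: 35.22
tool_pos: [0.5421, 0.216, 0.1156]
ee_rot: [3.142, 0.0, -2.437]
wrist_force: [-2.3, 1.9, 3.4]
width: 0.0136
finger_force: 30.3
```

>>> {"name": "servo_tool", "arguments": {
  "commands": [0, 0, 0, 0, 0, 5, 0, 0, 0, 0, 0, 0, 13, 0, 0, 0, 0, 0, 0, 23, 0, 0, 0, 0, 0, 0, 33, 0, 0, 0, 0, 0, 0, 43, 0, 0, 0, 0, 0, 0, 53, 0, 0, 0, 0, 0, 0, 62, 0, 0, 0, 0, 0, 0, 68, 0, 0, 0, 0, 0, 0, 72, 0, 0, 0, 0, 0, 0, 72, 0]
}}

```text
time: 36.48
tool_pos: [0.5422, 0.2147, 0.1156]
ee_rot: [-3.14, 0.001, 2.59]
wrist_force: [-0.0, -3.9, 1.3]
width: 0.0138
finger_force: 30.1
```

>>> {"name": "servo_tool", "arguments": {
  "commands": [0, 0, 0, 0, 0, 0, 0, 0, 0, 0, 0, 0, 0, 0.05, 0, 0, 0, 0, 0, 0, 0.05, 0, 0, 0, 0, 0, 0, 0.05, 0, 0, -0.05, 0, 0, 0, 0.05, 0, 0, -0.09, 0, 0, 0, 0.06, 0, 0, -0.1, 0, 0, 0, 0.06, 0, 0, -0.1, 0, 0, 0, 0.06]
}}

```text
time: 37.48
tool_pos: [0.5421, 0.2161, 0.215]
ee_rot: [3.141, 0.0, 2.59]
wrist_force: [-0.5, -0.2, 0.1]
width: 0.06
finger_force: 0.0
```

```bash
python3 - <<'E'
from h import *
print(robot.get_obs()['tool_pos'],robot.get_obs()['ee_rot'])
s=snap('top');cv2.imwrite('pics/t2.png',s['img']);c=snap('scene')
for q,n in((s,'t'),(c,'c')):
    hsv=cv2.cvtColor(q['img'],cv2.COLOR_BGR2HSV)
    m=cv2.inRange(hsv,(0,180,80),(4,255,255))|cv2.inRange(hsv,(176,180,80),(180,255,255))
    k,l,st,ce=cv2.connectedComponentsWithStats(m);print(n,[(ce[i].round(1).tolist(),int(st[i,4])) for i in range(1,k) if st[i,4]>8])
    for nm in('lamp_tip','lamp_base'):
        print(n,nm,[(round(d['conf'],2),d['box'],np.round(cen(d['region']),1)) for d in spotter.trace(nm,q)[:2]])
E
```

```text
[0.54207597 0.21613035 0.21503771] [3.14136520e+00 1.23825228e-04 2.59012834e+00]
t []
t lamp_tip [(0.66, [311.4, 182.9, 7.7, 11.5], array([314.6, 189.1]))]
t lamp_base [(0.87, [305.4, 169.2, 17.4, 26.5], array([314.4, 182.4]))]
c [([334.1, 213.6], 21)]
c lamp_tip [(0.46, [329.0, 211.1, 6.8, 26.3], array([333.4, 219.7]))]
c lamp_base [(0.6, [320.3, 205.0, 22.4, 46.9], array([331.4, 236.1])), (0.58, [403.1, 178.8, 47.3, 82.1], array([426.2, 203.2]))]
```

```bash
python3 - <<'E'
from h import *
w=snapshot('wrist');t=snap('top')
def mk(f,p,r):
    s=dict(w);s['img']=cv2.imread(f);s['T']=T_tool(dict(tool_pos=p,ee_rot=r))@np.array(w['hand_eye']);return s
a=mk('pics/w1.png',[.49881,-.22108,.22161],[3.14119,0,-.0031]);b=mk('pics/w3.png',[.56725,.22085,.2571],[3.14155,-.0003,3.14146])
rs=[]
for s in (a,b,t):
    hsv=cv2.cvtColor(s['img'],cv2.COLOR_BGR2HSV)
    m=cv2.inRange(hsv,(0,150,60),(5,255,255))|cv2.inRange(hsv,(170,150,60),(180,255,255))
    k,l,st,ce=cv2.connectedComponentsWithStats(m);i=[i for i in range(1,k) if st[i,4]>8];print([(ce[j].round(1).tolist(),st[j].tolist()) for j in i])
    if i: rs.append(ray(s,*ce[max(i,key=lambda j:st[j,4])]))
print('ball',tri(rs[:2]).round(4),tri(rs).round(4))
# base top corners in w1 (z=.025), eyeballed
for u,v in ((134,13),(175,11),(184,77),(140,80)): print(at_z(a,u,v,.025).round(3))
b0=[d for d in spotter.trace('lamp_base',t)][0];print(at_z(t,*cen(b0['region']),.03).round(3))
cv2.imwrite('pics/l.png',np.hstack([cv2.resize(a['img'][0:110,80:220],(560,440)),cv2.resize(t['img'][170:275,180:285],(240,440))]))
plan([.6,-.03,.25],np.pi)
E
```

```text
[([118.8, 71.9], [104, 59, 30, 27, 629])]
[([119.6, 232.1], [109, 223, 23, 19, 351])]
[([314.2, 190.5], [311, 187, 7, 8, 38])]
ball [ 0.6238 -0.0292  0.0918] [ 0.6234 -0.0289  0.0918]
[ 0.695 -0.014  0.025]
[ 0.695 -0.061  0.025]
[ 0.626 -0.064  0.025]
[ 0.623 -0.01   0.025]
[ 0.658 -0.03   0.03 ]
to [ 0.6  -0.03  0.25] shift [-0.1784, -0.179, -0.0354] turn [-0.0, -0.1, -31.6] q6 -1.62
```

View pics/l.png

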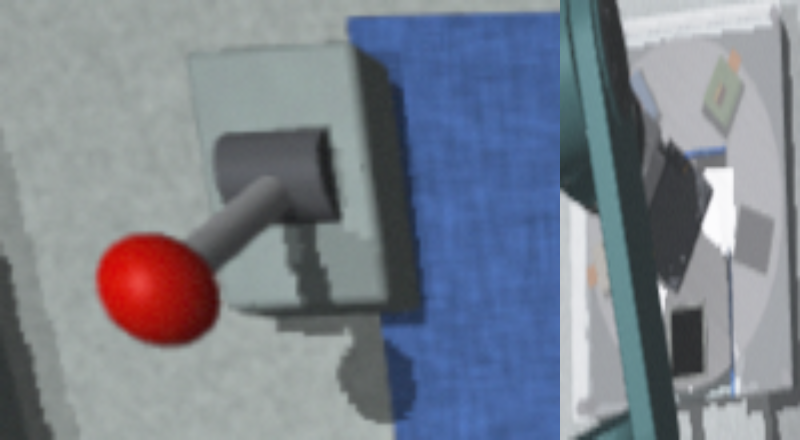

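The left crop shows the red ball leaning to −x, triangulated at (0.624, −0.029, 0.092). The right crop shows the black empty pocket clicked into the window. Now I'll go behind the ball with closed fingers.

>>> {"name": "servo_tool", "arguments": {
  "commands": [-0.08, -0.239, 0.015, 0, 0, -31.6, 0, -0.08, -0.239, 0.015, 0, 0, -31.6, 0, -0.08, -0.239, 0.015, 0, 0, -31.6, 0, -0.08, -0.239, 0.015, 0, 0, -31.6, 0, -0.08, -0.239, 0.015, 0, 0, -31.6, 0, -0.08, -0.239, 0.015, 0, 0, -31.6, 0, -0.08, -0.239, 0.015, 0, 0, -31.6, 0, -0.08, -0.239, 0.015, 0, 0, -31.6, 0]
}}

```text
time: 38.92
tool_pos: [0.4853, -0.0281, 0.2004]
ee_rot: [3.141, 0.0, -3.139]
wrist_force: [0.4, 0.1, -0.0]
width: 0.0004
finger_force: 0.0
```

```bash
python3 - <<'E'
from h import *
o=robot.get_obs();print(o['tool_pos'],o['ee_rot'],o['width'])
t=snap('top');a=None
hsv=cv2.cvtColor(t['img'],cv2.COLOR_BGR2HSV)
from stage import measure
try: print('pocket top',measure(t,(225,240,250,264),th=100))
except Exception as e: print(e)
for n in ('top','scene'):
    s=snap(n)
    print(n,[(round(m['conf'],2),m['hsv'],at_z(s,*m['c'],.057).round(3)) for m in masks(s)])
plan([.585,-.029,.093],np.pi);plan([.678,-.029,.093],np.pi)
E
```

```text
[ 0.48532334 -0.02812146  0.20042839] [ 3.14129057e+00  1.20513282e-04 -3.13944333e+00] 0.00037732347062910767
pocket top (array([235.05729167, 251.265625  ]), array([0.4456, 0.2087]), array([0.0441, 0.036 ]), 2.22)
top [(0.65, array([120.,   2., 246.]), array([0.498, 0.215, 0.057]))]
scene []
to [ 0.585 -0.029  0.093] shift [-0.0999, -0.0001, 0.1073] turn [-0.0, -0.0, 0.0] q6 -1.62
to [ 0.678 -0.029  0.093] shift [-0.1929, -0.0002, 0.1073] turn [-0.0, -0.0, 0.0] q6 -1.61
```

>>> {"name": "servo_tool", "arguments": {
  "commands": [-0.05, 0, 0.05, 0, 0, 0, 0, -0.08, 0, 0.1, 0, 0, 0, 0, -0.095, 0, 0.1073, 0, 0, 0, 0, -0.11, 0, 0.1073, 0, 0, 0, 0, -0.13, 0, 0.1073, 0, 0, 0, 0, -0.15, 0, 0.1073, 0, 0, 0, 0, -0.17, 0, 0.1073, 0, 0, 0, 0, -0.185, 0, 0.1073, 0, 0, 0, 0, -0.193, 0, 0.1073, 0, 0, 0, 0, -0.193, 0, 0.1073, 0, 0, 0, 0]
}}

```text
time: 40.42
tool_pos: [0.6776, -0.0294, 0.0923]
ee_rot: [3.141, -0.002, 3.142]
wrist_force: [-1.0, -0.1, -1.0]
width: 0.0004
finger_force: 0.5
```

>>> {"name": "servo_tool", "arguments": {
  "commands": [0.01, 0, 0, 0, 0, 0, 0, 0.06, 0, -0.02, 0, 0, 0, 0, 0.1, 0, -0.08, 0, 0, 0, 0, 0.16, 0, -0.12, 0, 0, 0, 0, 0.2, 0, -0.14, 0, 0, 0, 0, 0.2, 0, -0.14, 0, 0, 0, 0, 0.2, 0, -0.14, 0, 0, 0, 0, 0.2, 0, -0.14, 0, 0, 0, 0]
}}

```text
time: 41.42
tool_pos: [0.478, -0.0295, 0.2314]
ee_rot: [3.141, -0.003, 3.141]
wrist_force: [-0.2, 0.1, 0.3]
width: 0.0006
finger_force: 0.0
```

```bash
python3 - <<'E'
from h import *
o=robot.get_obs();print(o['tool_pos'],o['time'])
rs=[]
for n in('top','scene'):
    s=snap(n);hsv=cv2.cvtColor(s['img'],cv2.COLOR_BGR2HSV);cv2.imwrite(f'pics/{n}9.png',s['img'])
    m=cv2.inRange(hsv,(0,150,60),(5,255,255))|cv2.inRange(hsv,(170,150,60),(180,255,255))
    k,l,st,ce=cv2.connectedComponentsWithStats(m);print(n,[(ce[j].round(1).tolist(),int(st[j,4]),at_z(s,*ce[j],.092).round(3)) for j in range(1,k) if st[j,4]>5])
a=cv2.imread('pics/top9.png')[130:280,170:450]
b=cv2.imread('pics/scene9.png')[140:300,180:500]
cv2.imwrite('pics/f.png',np.vstack([cv2.resize(a,(560,300),interpolation=2),cv2.resize(b,(560,280),interpolation=2)]))
E
```

```text
[ 0.47802238 -0.0294913   0.2313666 ] 41.425
top [([313.5, 165.1], 34, array([ 0.7  , -0.027,  0.092]))]
scene [([328.4, 239.1], 62, array([ 0.698, -0.028,  0.092]))]
```

View pics/f.png

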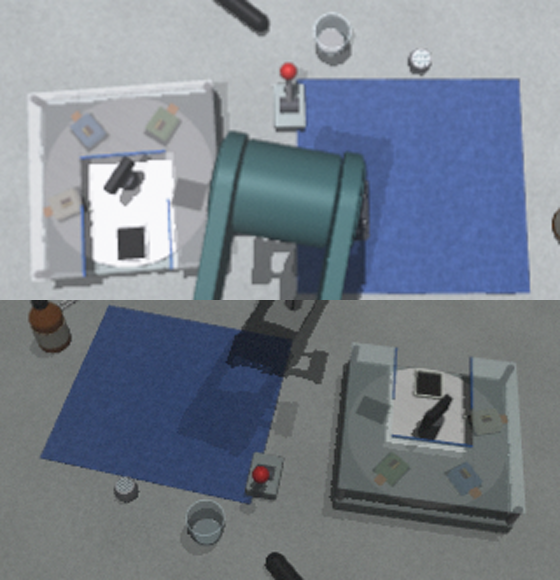

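The final views show all three blocks in pockets with tabs outward, an empty pocket in the window, and the lever over with its ball at x ≈ 0.70. The beaker and loupe are in place, and the bottle is upright at the edge of the picture.

```bash
python3 -c "
from bench import close_job
print(close_job())"
```

```text
the job is handed in; nothing more can be done
None
```

I loaded the three blocks on the bench (green, blue and cream; no violet one was there) flat with tabs outward, clicked an empty pocket into the window, pushed the lamp lever right over, and handed the job in at about 41 s; no verdict came back.

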